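# Fit the taper bush and keyed shaft to the pulley

### The job

First set the steel taper bush, narrow end down, fully home in the tapered bore of the pulley lying on the grey stand. Then take the keyed shaft out of the wooden block by its knob, put its tip into the bush, turn it until the key slips into the keyway, and push it down against the spring until its collar sits flush on the bush. Finish while still gripping the knob and holding the shaft pressed fully home, as the spring would lift it again if let go; leave the other things on the bench where they are.

Things in the scene. Friction and masses are not known exactly. Their poses are not given: they have to be found in the camera images.
- pulley_face (a point): Centre of the top face of the pulley, z up, 60 mm above the bench: an aluminium V-belt pulley, 104 mm across, 26 mm thick, axis upright, fixed on a grey stand with a round base plate (116 mm across, 10 mm thick). Its tapered bore is open at the top: 44 mm across at the face, 38 mm at its lower end 26 mm down; below, on the axis, is the plunger.
- plunger (a joint): Brass spring plunger, 16 mm across, on the bore's axis. 0 = up, its top 25 mm below the pulley face; grows as it is pressed down (m), limit 0.011. It pushes up with 3.2 N plus 0.9 N per mm. With the shaft fully home in the seated bush it reads about 0.007 (9.5 N).
- bush_collar (a point): Steel taper bush, 54 mm high, about 0.25 kg, standing on the bench narrow end down (z up). This point is on its axis, in the middle of its upper cylindrical collar (50 mm across, 30 mm high: the place to grip), 39 mm above its foot. Under the collar a taper, 24 mm long, narrows from 42 mm across to 36 mm at the foot and fits the pulley's bore with 1 mm clearance all round.
- bush_shoulder (a point): Centre of the underside of the bush's collar (24 mm above its foot), axes as the bush; rests on the pulley face when seated. Only friction keeps the bush from turning in the pulley; a shaft turned while pressing on its top hardly turns it until the key is in.
- bush_top (a point): Centre of the bush's top face (54 mm above its foot), axes as the bush: the mouth of its through bore, 20 mm across. The keyway, a slot 8.4 mm wide, cut to 14 mm from the axis along the whole length, lies on the bush's own -x side.
- shaft_knob (a point): Keyed shaft, 108 mm long, about 0.2 kg, standing tip down in the wooden block (z up). This point is the centre of the fluted aluminium knob at its top (30 mm across, 36 mm high: the place to grip), 90 mm above the tip and 28 mm above the collar's underside.
- shaft_collar (a point): Centre of the underside of the shaft's collar (36 mm across, 6 mm high), 62 mm above the tip, axes as the shaft; sits on the bush's top when home. Below it: 42 mm of shaft with a brass key, 6 mm wide, out to 12.5 mm from the axis on the shaft's own -x side, then a 20 mm plain pilot with bevelled end; both 18 mm across. The key enters when the x axes of shaft and bush agree to about 0.1 rad.
- shaft_block: Wooden block, fixed, 70 x 110 x 30 mm (x, y, z), origin in the middle of its underside. The shaft stands in its middle hole, 20 mm across and 18 mm deep; two smaller holes are empty.
- rough_1: bystander, to be left alone: rough grey stone, 32x44x23 mm; origin at the centre of its underside
- compound_jar_0: bystander, to be left alone: jar with a black lid, 55x55x68 mm; origin at the centre of its underside
- compound_jar_2: bystander, to be left alone: jar with a blue lid, 55x55x68 mm; origin at the centre of its underside
- tape_roll: bystander, to be left alone: roll of black tape lying flat, 62x59x19 mm; origin at the centre of its underside
- pliers: bystander, to be left alone: pliers lying flat, 49x152x13 mm; origin at the centre of its underside
- cabochon_2: bystander, to be left alone: polished oval stone, 26x36x10 mm; origin at the centre of its underside
Not all that is in view belongs to the job. Leave any pink or red look-alike of the part that bears shaft_knob alone.

How it is judged:
On the way, in this order (a step that is already met when the one before it is completed fails the run):
1. the taper bush is seated in the pulley (z of bush_shoulder in the frame of pulley_face below 0.0025 m and horizontal distance between bush_shoulder and pulley_face below 0.004 m and angle between bush_shoulder's own z axis and vertical below 0.06 rad), for 0.2 s.
2. the shaft's key has entered the keyway of the seated bush (all of step 1 and horizontal distance between shaft_collar and bush_top below 0.004 m and angle between shaft_collar's own z axis and vertical below 0.08 rad and z of shaft_collar in the frame of bush_top below 0.036 m), for 0.1 s.
At the end, for the whole second after the job is handed in: The bush is seated in the pulley (collar within 2.5 mm of the face, 4 mm of centre, upright); the key is in the keyway; the shaft's collar is within 2.5 mm of the bush top, the plunger pressed over 4.5 mm, and the fingers still grip the shaft (over 2 N) (all of step 1 and horizontal distance between shaft_collar and bush_top below 0.004 m and angle between shaft_collar's own z axis and vertical below 0.08 rad and z of shaft_collar in the frame of bush_top below 0.0025 m and angle between the x axis of shaft_collar and the x axis of bush_top, either way round below 0.25 rad and value of joint plunger above 0.0045 m and contact force between the fingers and shaft above 2 N); the arm keeps its last pose, push and grip.
It fails at once if another thing on the bench is pushed more than 30 mm from its place (distance of any of rough_1, compound_jar_0, compound_jar_2, tape_roll, pliers, cabochon_2 from where it was at the start of the episode above 0.03 m).
It also fails if it takes over 58 s, if anything falls off the work surface, if the arm or the gripper's body presses on something with over 40 N, if the wrist force passes 120 N, or if a joint passes its speed limit or range.

### The arm

A 6-joint arm with a two-finger parallel gripper is mounted at the origin on a cart in front of the work surface, level with it; the furniture and walls round the work are solid. World frame = base frame: x ahead of the robot, y to its left, z up, the work surface at z = 0. Lengths are in m, angles in rad, forces in N, time in s.
With the tool pointing down it reaches from about 0.375 to 0.9 m from the base axis. Payload 3.1 kg.
Tool frame: the origin (TCP) lies between the finger pads; the fingertips stand 25 mm ahead of it and the grasp point (between the pads) lies 6 mm ahead of it; x points along the fingers, z is the direction in which the jaws open and shut, and the axes are right-handed (so a half turn about x gives the same grasp; the last joint's range is limited). The gripper opens to 85 mm and grips with 20 to 120 N. Pads are 22 mm wide; open, the fingers measure 114 mm over their backs; the gripper's body (76 mm by 85 mm) begins 54 mm behind the grasp point. The pads swing forward as they close: fully open they stand 13 mm farther back than shut.
Start: joints at [1.038, 0.527, 1.433, -0, 1.181, -0.178], TCP at [0.217, 0.586, 0.256] pointing down, gripper open.
Joint ranges: [-3.08, 3.08], [-0.75, 2.2], [0.22, 2.44], [-1.43, 4.57], [0, 2.65], [-2.85, 2.85]. Speed limits (rad/s): [2.79, 2.79, 3.14, 3.14, 3.14, 3.14].

### API

Orientations are given as a 3x3 rotation matrix whose columns are the frame's x, y, z axes.
In Python, from cell import arm gives the robot as it stands. The module is installed in compiled form; this text tells all that it offers.
- The arm moves only by the tool carry_out, never from a script. Its argument "rows" is a list that holds one entry, the list of rows, each a list of 5 numbers: the shift along the tool's x, y, z in mm, then the turn about the tool's x in degrees, then the closure, from -1 (fully open) to 1 (shut). A call has 1 to 12 rows; each row is the pose to reach, as a shift and turn from the pose commanded when the call began, along the tool's axes at that moment; what a row does not reach only later rows make up. A row lasts 1/8 s, in which the tool goes at most 62.5 mm and 10.7 degrees, less where a joint would pass 70% of its speed; a pose out of reach is approached as far as the arm can. A call with a gripper value outside its range is refused whole. The fingers move at their own pace and stop on an object; "grip_force" is the grip in N (left out, the last holds). Time passes only in rows, so rows that repeat a pose let the fingers close. It gives the time, the measured TCP pose, the force and the opening at its end, in the units of the state.
- arm.sense(): the state, without advancing time (a new reading comes with each control period).
- arm.grab_frame(name): name is "scene" or "side" or "wrist"; returns (picture, depth): 384x512x3 uint8, red, green, blue; 384x512 float32, m along the optical axis (not along the pixel's ray), 0 where there is no reading.
- arm.camera_info(name): a dict with "K" (3x3 intrinsics, pixels), "R" (3x3) and "t" (3): a world point X has camera coordinates R X + t. Camera axes: x right, y down, z forward; pixel columns grow to the right and rows downward; lengths in m; the calibration is good to about 2 mm. A picture is of the moment at which its call begins: read the wrist's pose just before it. camera_info takes no time and is no camera call; for the wrist camera it gives the pose at the moment of the call.
- arm.finish_job(): hands the job in, once; it reports no verdict.
Trained networks look in the newest picture that a camera, given by its name, has taken for a name from the list of things; names that differ only in an ending like _2 or _b are one class to them, and where a whole thing is asked for, a point or a joint stands for the part that bears it (a point fixed in the world has none). Each returns a list of dicts, best first, with "confidence" (0 to 1); they miss things now and then, are a little off and sometimes report something else, mostly with a low value. They report only what shows in the picture. A call takes as long as a camera call. They do not tell look-alikes from the thing itself.
- arm.find_in(camera, target): "at" ([x, y, z] in m, in world coordinates, good to about 4 mm: the middle of the surface that is visible of it).
- arm.regions_of(camera, target): "region" (384x512 bool, what is visible of it).
The state is a dict: "time": time; "joint_positions": joint angles; "joint_vel": joint speeds; "effort": joint torques, N m; "tcp_pos": TCP position; "eef_rot": TCP orientation; "ft_force": force on the tool from outside, world axes, zero at the start; "ft_torque": the same for the moment, N m; "finger_gap": finger opening in m.
Only numpy, scipy, OpenCV 4.12 (cv2) and the standard library are available. Lean on these libraries where they do the work, as an engineer would, in place of code of your own. Each camera call takes 0.05 s, during which the arm holds its last target.

## Working session

There is one attempt and no reset: what is moved stays moved. The work goes in short steps, Python scripts to look and compute and a tool call to move; the robot and the scene stay as the last step left them, time stands still between calls to the robot, and variables do not carry over. Pictures are saved under pics/ and viewed, and the job is handed in when it is done.

Besides the shell and the picture viewer there is one more tool, called after "Emit:" as name(argument=value, ...) on one line, values as JSON. carry_out: Moves the arm, as the interface text tells. Its arguments: {"type":"object","properties":{"rows":{"type":"array","items":{"type":"array","items":{"type":"array","items":{"type":"number"}}}},"grip_force":{"type":"number"}},"required":["rows"]}

```bash
mkdir -p pics; ls
python3 - <<'E'
from cell import arm
import cv2,numpy as np
s=arm.sense()
for k,v in s.items(): print(k,np.round(v,3).tolist())
for n in ["scene","side","wrist"]:
    p,d=arm.grab_frame(n); cv2.imwrite(f"pics/{n}0.png",p[:,:,::-1]); np.save(f"pics/{n}0.npy",d)
    i=arm.camera_info(n); print(n,np.round(i["K"],1).tolist(),np.round(i["R"],3).tolist(),np.round(i["t"],3).tolist())
E
```

```text
pics
time 0.0
joint_positions [1.038, 0.528, 1.434, -0.0, 1.181, -0.179]
joint_vel [-0.0, -0.0, 0.001, 0.001, 0.0, -0.0]
effort [0.002, -44.236, -17.802, -0.0, 0.009, -0.0]
tcp_pos [0.217, 0.586, 0.255]
eef_rot [[-0.001, -0.938, 0.347], [-0.002, 0.347, 0.938], [-1.0, 0.0, -0.002]]
ft_force [0.034, 0.043, -0.372]
ft_torque [-0.06, 0.028, -0.018]
finger_gap 0.086
scene [[498.5, 0.0, 255.3], [0.0, 498.5, 194.2], [0.0, 0.0, 1.0]] [[0.495, -0.869, -0.018], [-0.464, -0.247, -0.851], [0.735, 0.429, -0.525]] [-0.347, 0.28, 1.615]
side [[402.8, 0.0, 251.5], [0.0, 402.8, 191.0], [0.0, 0.0, 1.0]] [[0.996, -0.089, 0.01], [-0.022, -0.348, -0.937], [0.087, 0.933, -0.348]] [-0.541, 0.071, 1.376]
wrist [[338.9, 0.0, 253.7], [0.0, 338.9, 188.7], [0.0, 0.0, 1.0]] [[0.347, 0.938, -0.001], [0.894, -0.33, 0.302], [0.283, -0.105, -0.953]] [-0.624, -0.04, 0.379]
```

View pics/scene0.png

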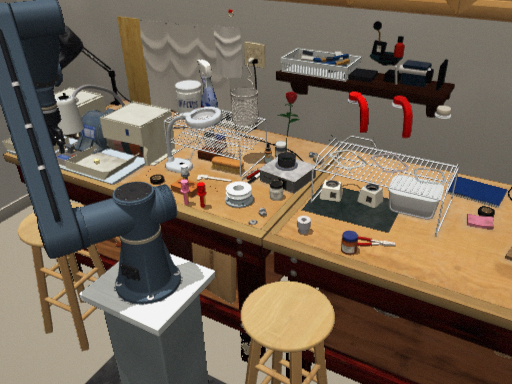

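View pics/side0.png

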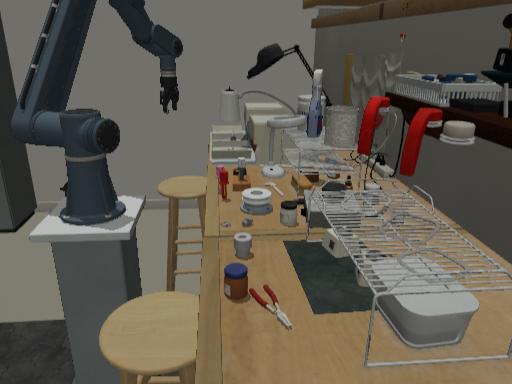

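View pics/wrist0.png

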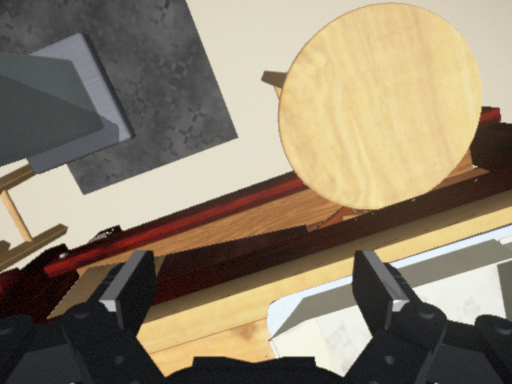

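Run:
```python
from cell import arm
import numpy as np
for c in ["scene","side"]:
  for t in ["pulley_face","bush_collar","shaft_knob","shaft_block","rough_1","compound_jar_0","tape_roll","pliers","cabochon_2"]:
    r=arm.find_in(c,t); print(c,t,[(np.round(x["at"],3).tolist(),round(x["confidence"],2)) for x in r[:3]])
```

```text
scene pulley_face [([0.538, -0.018, 0.044], 0.67)]
scene bush_collar [([0.474, -0.327, 0.043], 0.56), ([0.516, 0.387, 0.014], 0.37)]
scene shaft_knob [([0.424, 0.156, 0.07], 0.74), ([0.438, 0.095, 0.072], 0.58), ([0.514, 0.224, 0.096], 0.48)]
scene shaft_block [([0.501, 0.226, 0.026], 0.64)]
scene rough_1 [([0.521, 0.387, 0.018], 0.63), ([0.507, -0.14, 0.012], 0.45)]
scene compound_jar_0 [([0.634, -0.136, 0.046], 0.79), ([0.44, -0.511, 0.047], 0.65)]
scene tape_roll [([0.518, 0.39, 0.02], 0.6)]
scene pliers [([0.544, -0.572, 0.01], 0.71)]
scene cabochon_2 []
side pulley_face [([0.558, -0.035, 0.038], 0.88), ([0.642, -0.144, 0.044], 0.62)]
side bush_collar [([0.485, -0.341, 0.041], 0.86)]
side shaft_knob [([0.434, 0.155, 0.076], 0.67), ([0.448, 0.085, 0.064], 0.55), ([0.52, 0.224, 0.074], 0.52)]
side shaft_block [([0.516, 0.179, 0.032], 0.49)]
side rough_1 [([0.516, -0.147, 0.014], 0.58), ([0.512, 0.379, 0.015], 0.18)]
side compound_jar_0 [([0.461, -0.53, 0.044], 0.96), ([0.644, -0.147, 0.043], 0.94)]
side tape_roll [([0.646, -0.149, 0.044], 0.29)]
side pliers [([0.546, -0.566, 0.012], 0.87)]
side cabochon_2 [([0.447, -0.142, 0.007], 0.59)]
```

Run:
```python
import cv2,numpy as np
p=cv2.imread("pics/scene0.png")
cv2.imwrite("pics/z1.png",cv2.resize(p[140:260,140:400],None,fx=3,fy=3,interpolation=cv2.INTER_CUBIC))
from cell import arm
i=arm.camera_info("wrist");R=np.array(i["R"]);C=-R.T@i["t"]
s=arm.sense();T=np.array(s["eef_rot"])
print("cam in tool",T.T@(C-s["tcp_pos"]),"\n",(R@T))
```

```text
cam in tool [-0.11766921  0.07709642 -0.00033557] 
 [[-1.10644905e-03  5.77772091e-04  9.99999221e-01]
 [-3.02580678e-01 -9.53123752e-01  2.15898369e-04]
 [ 9.53123134e-01 -3.02580203e-01  1.22940554e-03]]
```

View pics/z1.png

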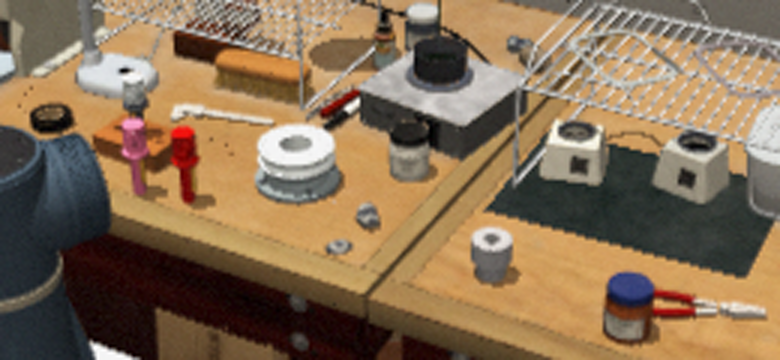

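Emit:
carry_out(rows=[[[11,-47,-39,0,-1],[22,-95,-78,0,-1],[33,-142,-117,0,-1],[44,-189,-156,0,-1],[55,-237,-195,0,-1],[66,-284,-234,0,-1],[66,-284,-234,0,-1],[66,-284,-234,0,-1]]])

```text
time: 2.05
tcp_pos: [0.4022, 0.268, 0.1904]
eef_rot: [[-0.0, -0.937, 0.349], [0.0, 0.349, 0.937], [-1.0, 0.0, 0.0]]
ft_force: [-0.5, 0.2, -0.7]
finger_gap: 0.0857
```

```bash
cat > h.py <<'E'
from cell import arm
import cv2,numpy as np
def cam(n):
    i=arm.camera_info(n);return np.array(i["K"]),np.array(i["R"]),np.array(i["t"])
def cloud(n,d,i):
    K,R,t=i;v,u=np.mgrid[:384,:512]
    P=np.stack([(u-K[0,2])/K[0,0]*d,(v-K[1,2])/K[1,1]*d,d],-1)
    return (P-t)@R
def proj(i,X):
    K,R,t=i;c=R@np.array(X)+t;c=K@c;return c[:2]/c[2]
def grab(n,f):
    i=cam(n);p,d=arm.grab_frame(n);cv2.imwrite(f"pics/{f}.png",p[:,:,::-1]);np.savez(f"pics/{f}.npz",d=d,K=i[0],R=i[1],t=i[2]);return p,d,i
def fitc(xy,it=30,tol=.002,r=None):
    from scipy.optimize import least_squares
    x0=np.r_[(xy.min(0)+xy.max(0))/2, r or 0.02]
    if r: f=lambda p:np.hypot(*(xy-p[:2]).T)-r
    else: f=lambda p:np.hypot(*(xy-p[:2]).T)-p[2]
    return least_squares(f,x0,loss="soft_l1",f_scale=.0005).x
def st():
    s=arm.sense();print("t",round(s["time"],2),"tcp",np.round(s["tcp_pos"],4),"yaw z",np.degrees(np.arctan2(s["eef_rot"][1][2],s["eef_rot"][0][2])).round(2),"F",np.round(s["ft_force"],1),"T",np.round(s["ft_torque"],2),"gap",round(s["finger_gap"],4),"q",np.round(s["joint_positions"],2));return s
E
python3 - <<'E'
from h import *
st()
grab("wrist","w1")
for t in ["shaft_knob","shaft_block"]:
    print(t,[(np.round(x["at"],3).tolist(),round(x["confidence"],2)) for x in arm.find_in("wrist",t)[:4]])
E
```

```text
t 2.05 tcp [0.4022 0.268  0.1904] yaw z 69.6 F [-0.5  0.2 -0.7] T [ 0.07 -0.01 -0.03] gap 0.0857 q [ 0.36  0.44  1.85  0.    0.85 -0.86]
shaft_knob [([0.437, 0.101, 0.069], 0.83), ([0.511, 0.236, 0.087], 0.73), ([0.429, 0.179, 0.068], 0.56)]
shaft_block [([0.507, 0.238, 0.03], 0.67)]
```

View pics/w1.png

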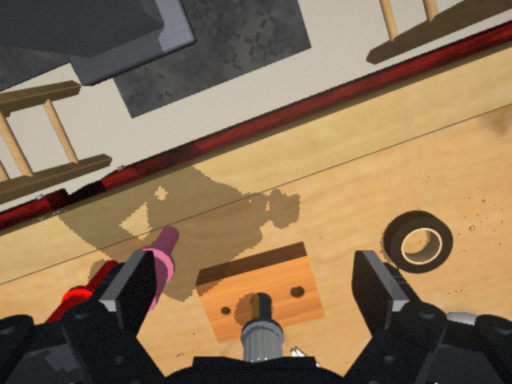

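Run:
```python
from h import *
p=cv2.imread("pics/w1.png")
z=cv2.resize(p[230:384,180:340],None,fx=4.5,fy=3.8,interpolation=cv2.INTER_CUBIC)
z=np.clip(z.astype(float)*1.7,0,255).astype(np.uint8)
cv2.imwrite("pics/z2.png",z)
```

```text
(no output)
```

View pics/z2.png

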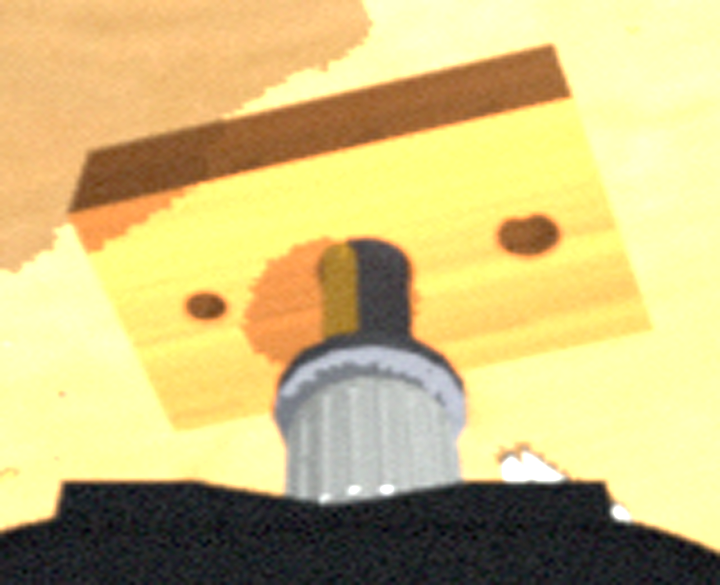

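Run:
```python
from h import *
z=np.load("pics/w1.npz");i=(z["K"],z["R"],z["t"]);P=cloud("wrist",z["d"],i)
p=cv2.imread("pics/w1.png").astype(int)
ok=(z["d"]>0)&(np.hypot(P[...,0]-.511,P[...,1]-.234)<.035)
from scipy.optimize import least_squares
for lo,hi,r in [(.086,.115,.015),(.075,.079,.018),(.035,.07,.009)]:
    m=ok&(P[...,2]>lo)&(P[...,2]<hi)
    q=P[m][:,:2]
    if lo==.035: q=q[np.hypot(*(q-[.515,.23]).T)<.016]
    c=fitc(q,r=r);print(lo,len(q),np.round(c,4),np.round(np.median(np.abs(np.hypot(*(q-c[:2]).T)-r)),4))
# block top
m=(z["d"]>0)&(abs(P[...,2]-.03)<.004)&(np.hypot(P[...,0]-.511,P[...,1]-.234)<.09)
print("block rect",cv2.minAreaRect(P[m][:,:2].astype(np.float32)*1000), np.median(P[m][:,2]))
b=(z["d"]>0)&(abs(P[...,2])<.006)&(np.hypot(P[...,0]-.45,P[...,1]-.25)<.09);print("bench z",np.median(P[b][:,2]))
# key pixels: brass 
f=p[...,::-1]
k=ok&(f[...,0]-f[...,2]>25)&(P[...,2]>.036)&(P[...,2]<.072)&(np.hypot(P[...,0]-.511,P[...,1]-.234)<.02)
print("key pts",k.sum(),np.round(np.median(P[k],0),4),np.round(P[k].min(0),4),np.round(P[k].max(0),4))
```

```text
0.086 980 [0.5213 0.2306 0.015 ] 0.0003
0.075 132 [0.5215 0.2305 0.018 ] 0.0002
0.035 395 [0.5186 0.2286 0.009 ] 0.0009
block rect ((521.0923461914062, 230.65447998046875), (110.13800048828125, 71.5385513305664), 86.67684936523438) 0.030253405522259535
bench z 0.00015279218124935034
key pts 190 [0.5095 0.2298 0.052 ] [0.5078 0.2253 0.0361] [0.5238 0.2396 0.068 ]
```

Run:
```python
from h import *
z=np.load("pics/w1.npz");i=(z["K"],z["R"],z["t"])
c=np.array([.5213,.2306])
print("C",-i[1].T@i[2])
for a in range(170,231,5):
    th=np.radians(a);o=np.array([np.cos(th),np.sin(th)]);n=np.array([-o[1],o[0]])
    print(a,[np.round(proj(i,np.r_[c+o*.0125+s*n*.003,zz]),1).tolist() for zz in(.034,.055) for s in (-1,1)])
p=cv2.imread("pics/w1.png")
for v in (296,300,304,308,312,316): print(v,[tuple(x) for x in p[v,247:275][:, ::-1].tolist()])
```

```text
C [0.32983042 0.29453144 0.3081152 ]
170 [[261.2, 292.2], [254.9, 293.2], [261.7, 306.4], [255.0, 307.4]]
175 [[260.0, 292.2], [253.8, 293.7], [260.5, 306.4], [253.9, 307.9]]
180 [[258.8, 292.3], [252.8, 294.2], [259.2, 306.4], [252.8, 308.4]]
185 [[257.6, 292.4], [251.9, 294.8], [257.9, 306.6], [251.8, 309.1]]
190 [[256.5, 292.7], [251.0, 295.5], [256.7, 306.9], [250.8, 309.8]]
195 [[255.3, 293.0], [250.2, 296.2], [255.5, 307.2], [250.0, 310.6]]
200 [[254.3, 293.5], [249.4, 297.0], [254.3, 307.7], [249.2, 311.4]]
205 [[253.2, 294.0], [248.8, 297.9], [253.2, 308.2], [248.5, 312.3]]
210 [[252.2, 294.6], [248.2, 298.7], [252.2, 308.8], [247.9, 313.2]]
215 [[251.3, 295.2], [247.7, 299.7], [251.2, 309.5], [247.4, 314.2]]
220 [[250.5, 295.9], [247.4, 300.6], [250.3, 310.3], [247.0, 315.2]]
225 [[249.7, 296.7], [247.1, 301.6], [249.5, 311.1], [246.7, 316.2]]
230 [[249.0, 297.5], [246.9, 302.6], [248.7, 311.9], [246.5, 317.3]]
296 [(155, 98, 50), (155, 99, 52), (155, 97, 49), (155, 97, 48), (137, 88, 44), (114, 81, 33), (107, 78, 35), (105, 78, 27), (111, 83, 30), (120, 91, 33), (104, 78, 2
[... 1618 characters left out ...]
(100, 74, 28), (101, 74, 28), (97, 75, 24), (96, 73, 27), (72, 56, 33), (45, 43, 40), (41, 37, 37), (40, 36, 43), (45, 43, 41), (42, 41, 44), (43, 43, 43), (36, 33, 32), (39, 38, 39), (37, 36, 40), (46, 44, 45), (53, 43, 42), (111, 73, 39), (155, 97, 48), (202, 125, 62), (217, 136, 70)]
316 [(147, 91, 49), (144, 91, 48), (145, 92, 51), (140, 90, 46), (124, 83, 39), (108, 79, 32), (103, 78, 31), (100, 75, 28), (99, 73, 26), (100, 77, 29), (95, 71, 22), (89, 68, 26), (71, 57, 35), (48, 42, 41), (42, 39, 41), (37, 38, 40), (42, 41, 40), (37, 35, 36), (37, 37, 39), (42, 44, 38), (40, 38, 40), (36, 37, 39), (39, 36, 37), (54, 46, 41), (124, 82, 51), (187, 117, 58), (206, 128, 65), (203, 127, 65)]
```

Emit:
carry_out(rows=[[[-2,-40,-38,0,-1],[-4,-79,-77,0,-1],[-6,-119,-115,0,-1],[-8,-159,-153,0,-1],[-10,-198,-192,0,-1],[-10,-238,-230,0,-1],[-10,-238,-230,0,-1],[-10,-238,-230,0,-1]]])

```text
time: 3.2
tcp_pos: [0.5447, -0.0288, 0.2001]
eef_rot: [[-0.001, -0.938, 0.346], [0.001, 0.346, 0.938], [-1.0, 0.002, 0.0]]
ft_force: [-0.4, -0.1, -0.1]
finger_gap: 0.0852
```

Run:
```python
from h import *
st()
p,d,i=grab("wrist","w2")
P=cloud("w",d,i)
m=(d>0)&(abs(P[...,2]-.06)<.006)&(np.hypot(P[...,0]-.545,P[...,1]+.025)<.08)
q=P[m];print(m.sum(),np.median(q[:,2]))
# outer edge & bore edge
(cx,cy),r=cv2.minEnclosingCircle((q[:,:2]*1000).astype(np.float32));print("encl",cx,cy,r)
hull=cv2.convexHull((q[:,:2]*1000).astype(np.float32))[:,0];print("hull ell",cv2.fitEllipse(hull))
```

```text
t 3.2 tcp [ 0.5447 -0.0288  0.2001] yaw z 69.76 F [-0.4 -0.1 -0.1] T [-0.04  0.02 -0.02] gap 0.0852 q [-0.26  0.5   1.69  0.    0.96 -1.48]
10507 0.05934860474849454
encl 559.3863525390625 -4.362794876098633 52.279144287109375
hull ell ((559.1395263671875, -4.21340799331665), (103.6088638305664, 103.83798217773438), 121.0336685180664)
```

View pics/w2.png

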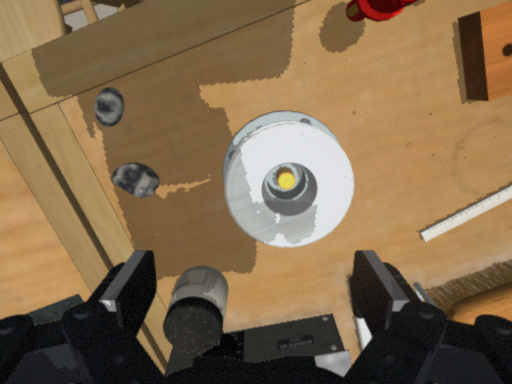

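Emit:
carry_out(rows=[[[3,-10,-55,0,-1],[6,-20,-110,0,-1],[9,-30,-165,0,-1],[12,-40,-220,0,-1],[15,-50,-275,0,-1],[15,-50,-308,0,-1],[15,-50,-308,0,-1],[15,-50,-308,0,-1]]])

```text
time: 4.25
tcp_pos: [0.4855, -0.3342, 0.1852]
eef_rot: [[-0.001, -0.938, 0.346], [0.002, 0.346, 0.938], [-1.0, 0.001, 0.001]]
ft_force: [0.1, -0.2, -0.5]
finger_gap: 0.0855
```

Run:
```python
from h import *
st()
p,d,i=grab("wrist","w3")
P=cloud("w",d,i)
m=(d>0)&(abs(P[...,2]-.054)<.005)&(np.hypot(P[...,0]-.485,P[...,1]+.335)<.06)
q=P[m];print(m.sum(),np.median(q[:,2]))
hull=cv2.convexHull((q[:,:2]*1000).astype(np.float32))[:,0];print("hull ell",cv2.fitEllipse(hull),cv2.minEnclosingCircle(hull))
z=cv2.resize(p[110:270,170:340,::-1],None,fx=4,fy=3.7,interpolation=cv2.INTER_CUBIC);cv2.imwrite("pics/z3.png",z)
```

```text
t 4.25 tcp [ 0.4855 -0.3342  0.1852] yaw z 69.78 F [ 0.1 -0.2 -0.5] T [-0.    0.01 -0.  ] gap 0.0855 q [-0.79  0.57  1.59  0.    0.98 -2.01]
2647 0.053589657322101025
hull ell ((488.53729248046875, -324.0610656738281), (49.719879150390625, 49.94258499145508), 73.89437103271484) ((488.6334228515625, -323.971923828125), 25.22367286682129)
```

View pics/w3.png

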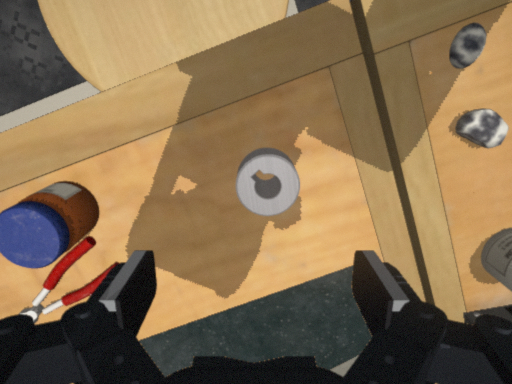

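View pics/z3.png

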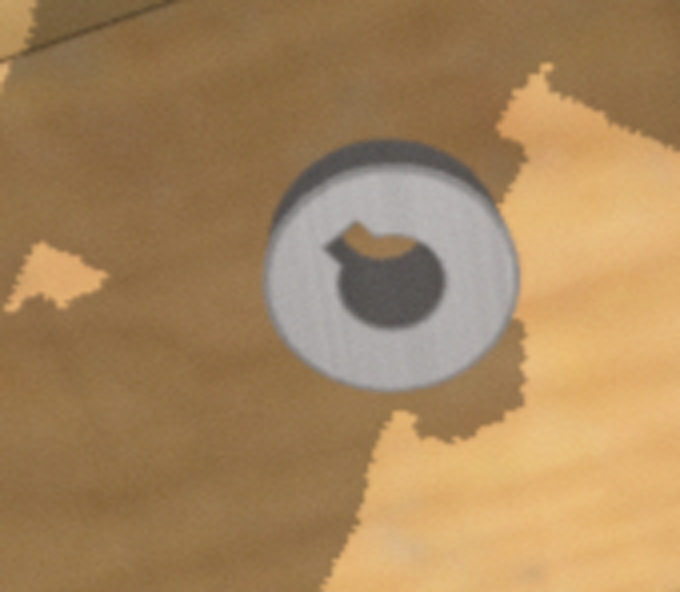

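Emit:
carry_out(grip_force=50, rows=[[[40,1,11,0,-1],[80,1,11,0,-1],[115,1,11,0,-1],[132,1,11,0,-1],[132,1,11,0,-1],[132,1,11,0,1],[132,1,11,0,1],[132,1,11,0,1],[132,1,11,0,1],[132,1,11,0,1],[132,1,11,0,1]]])

```text
time: 5.68
tcp_pos: [0.489, -0.3265, 0.0552]
eef_rot: [[0.002, -0.938, 0.348], [-0.002, 0.348, 0.938], [-1.0, -0.003, -0.001]]
ft_force: [-0.2, 0.8, 6.0]
finger_gap: 0.048
```

Run:
```python
from h import *
st()
z=np.load("pics/w3.npz");i=(z["K"],z["R"],z["t"]);K,R,t=i;C=-R.T@t
def onplane(u,v,h):
    r=R.T@np.linalg.inv(K)@[u,v,1];return C+r*(h-C[2])/r[2]
a=onplane(268,185.9,.054);b=onplane(255,173.5,.054);print(a,b,np.degrees(np.arctan2(*(b-a)[1::-1])))
p,d,i=grab("wrist","w4")
```

```text
t 5.67 tcp [ 0.489  -0.3265  0.0552] yaw z 69.65 F [-0.2  0.8  6. ] T [ 0.15 -0.02  0.  ] gap 0.048 q [-0.78  0.77  1.67  0.    0.71 -1.99]
[ 0.48876274 -0.32352542  0.054     ] [ 0.47605794 -0.32951033  0.054     ] -154.77605392744624
```

View pics/w4.png

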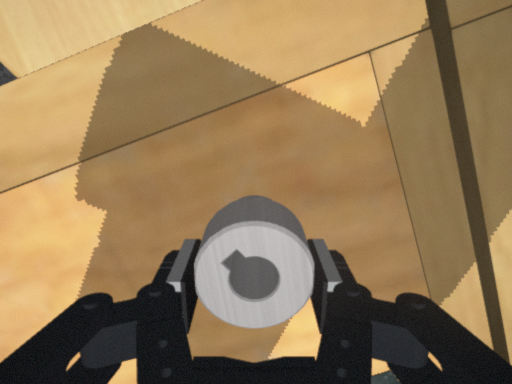

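Emit:
carry_out(rows=[[[-20,0,0,0,1],[-60,0,0,0,1],[-90,0,0,0,1],[-90,0,0,0,1],[-90,0,0,0,1]]])

```text
time: 6.35
tcp_pos: [0.4874, -0.3253, 0.1425]
eef_rot: [[-0.001, -0.938, 0.348], [0.001, 0.348, 0.938], [-1.0, 0.002, 0.001]]
ft_force: [1.3, -0.2, -2.4]
finger_gap: 0.048
```

```bash
cat >> h.py <<'E'
def bushtop(d,i,s):
    P=cloud("w",d,i);T=np.array(s["eef_rot"]);L=(P-s["tcp_pos"])@T
    m=(d>0)&(np.hypot(L[...,1],L[...,2])<.035)&(L[...,0]<.01)&(L[...,0]>-.02)
    q=L[m];
    h=np.median(q[:,0]);q=q[abs(q[:,0]-h)<.004]
    for _ in range(5):
        A=np.c_[q[:,1:],np.ones(len(q))];c=np.linalg.lstsq(A,q[:,0],rcond=None)[0];r=q[:,0]-A@c;q=q[abs(r)<.0015]
    hull=cv2.convexHull((q[:,1:]*1000).astype(np.float32))[:,0]
    print("bush top tool-x %.4f tilt y %.3f z %.3f n %d"%(c[2],c[0],c[1],len(q)),"ell(y,z)mm",cv2.fitEllipse(hull),cv2.minEnclosingCircle(hull))
E
python3 - <<'E'
from h import *
s=st()
p,d,i=grab("wrist","w5")
bushtop(d,i,s)
E
```

```text
t 6.35 tcp [ 0.4874 -0.3253  0.1425] yaw z 69.66 F [ 1.3 -0.2 -2.4] T [ 0.04 -0.03  0.02] gap 0.048 q [-0.78  0.63  1.63 -0.    0.89 -1.99]
bush top tool-x 0.0016 tilt y 0.002 z -0.003 n 8547 ell(y,z)mm ((1.9600751399993896, -0.12606698274612427), (48.03094482421875, 67.2000961303711), 177.66493225097656) ((6.691749095916748, 0.11739158630371094), 34.283477783203125)
```

View pics/w5.png

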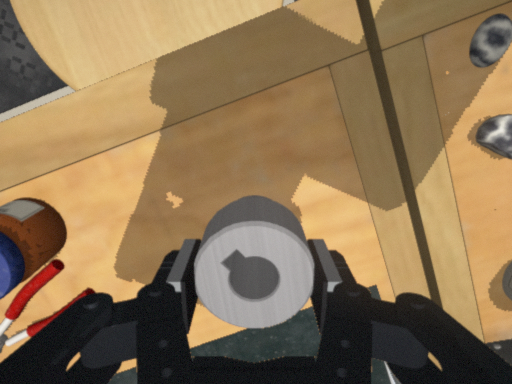

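```bash
cat >> h.py <<'E'
def plane_ell(p,i,s,tx,box,lo=150):
    K,R,t=i;T=np.array(s["eef_rot"]);u0,u1,v0,v1=box
    g=p[v0:v1,u0:u1].astype(int);m=((g.min(2)>lo)&(g.max(2)-g.min(2)<30)).astype(np.uint8)
    n,l,stt,_=cv2.connectedComponentsWithStats(m);k=1+np.argmax(stt[1:,4]);m=(l==k).astype(np.uint8)
    cn=max(cv2.findContours(m,cv2.RETR_EXTERNAL,cv2.CHAIN_APPROX_NONE)[0],key=len)[:,0]+[u0,v0]
    C=-R.T@t;q=[]
    for u,v in cn:
        r=T.T@(R.T@np.linalg.inv(K)@[u,v,1]);c=T.T@(C-s["tcp_pos"]);X=c+r*(tx-c[0])/r[0];q.append(X[1:])
    q=np.array(q)*1000
    return q,cv2.convexHull(q.astype(np.float32))[:,0]
E
python3 - <<'E'
from h import *
s=arm.sense();z=np.load("pics/w5.npz");i=(z["K"],z["R"],z["t"]);p=cv2.imread("pics/w5.png")
P=cloud("w",z["d"],i);T=np.array(s["eef_rot"]);L=(P-s["tcp_pos"])@T
print(np.round(L[300,210]*1000,1),np.round(L[300,295]*1000,1),np.round(L[240,275]*1000,1),np.round(L[322,254]*1000,1),p[300,210],p[240,275],p[210,254])
for lo in (120,135,150):
    q,h=plane_ell(p,i,s,.0016,(190,320,200,335),lo);print(lo,len(q),cv2.fitEllipse(h),h.min(0),h.max(0))
E
```

```text
[  0.9  -9.  -18.3] [-0.1 -8.3 16.5] [ 0.8 18.2  7.9] [  1.6 -20.5  -0.2] [167 169 171] [173 174 177] [85 85 90]
120 322 ((1.391911268234253, -0.3286855220794678), (48.8275146484375, 49.39247512817383), 92.24736785888672) [-23.04373 -24.21119] [25.863012 23.579706]
135 322 ((1.301290512084961, -0.22264868021011353), (48.446712493896484, 49.202266693115234), 93.17073059082031) [-23.04373  -23.969484] [25.862362 23.446213]
150 329 ((0.7568840980529785, -0.24260909855365753), (47.026309967041016, 48.0017204284668), 101.75163269042969) [-23.043718 -23.804377] [25.03358  23.372034]
```

Emit:
carry_out(rows=[[[-5,7,54,0,1],[-5,14,108,0,1],[-5,21,162,0,1],[-5,28,216,0,1],[-5,35,270,0,1],[-5,43,326,0,1],[0,43,326,0,1],[0,43,326,0,1],[0,43,326,0,1]]])

```text
time: 7.52
tcp_pos: [0.5606, -0.0065, 0.1426]
eef_rot: [[-0.001, -0.937, 0.349], [0.0, 0.349, 0.937], [-1.0, 0.001, -0.0]]
ft_force: [-1.2, -0.4, -2.0]
finger_gap: 0.0483
```

Run:
```python
from h import *
s=st()
p,d,i=grab("wrist","w6")
p=p[...,::-1]
for lo in (100,120,135): 
    q,h=plane_ell(p,i,s,.0012,(185,325,200,335),lo);print(lo,cv2.fitEllipse(h),h.min(0),h.max(0))
# pulley face visible: points z~.06
P=cloud("w",d,i)
m=(d>0)&(abs(P[...,2]-.0595)<.004)&(np.hypot(P[...,0]-.559,P[...,1]+.004)<.056)
q=P[m][:,:2];print(len(q))
rr=np.hypot(*(q-[.5592,-.0042]).T);print(np.percentile(rr,[50,90,95,99]))
h=cv2.convexHull((q*1000).astype(np.float32))[:,0];print(len(h),fitc(h[np.hypot(*(h-[559.2,-4.2]).T)>49]/1000,r=.052))
```

```text
t 7.53 tcp [ 0.5606 -0.0065  0.1426] yaw z 69.57 F [-1.2 -0.4 -2. ] T [0.01 0.01 0.  ] gap 0.0483 q [-0.21  0.6   1.69 -0.    0.85 -1.42]
100 ((2.378436803817749, -0.07322400063276291), (48.55194854736328, 49.17321014404297), 116.00139617919922) [-21.970295 -23.881369] [26.506456 23.54505 ]
120 ((2.2467355728149414, 0.14337289333343506), (47.80557632446289, 48.93218994140625), 107.397216796875) [-21.970295 -23.501232] [26.50575  23.412256]
135 ((1.8808419704437256, 0.34474706649780273), (46.21471405029297, 48.35778045654297), 136.22572326660156) [-21.969452 -23.430271] [24.445124 23.120983]
11316
[0.04041973 0.049739   0.05088194 0.05178961]
62 [ 0.55918167 -0.00428183  0.052     ]
```

View pics/w6.png

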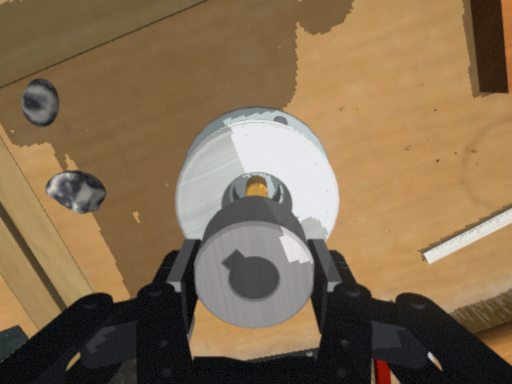

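Emit:
carry_out(rows=[[[10,0.4,1.6,0,1],[22,0.4,1.6,0,1],[32,0.4,1.6,0,1],[38,0.4,1.6,0,1],[43,0.4,1.6,0,1],[43,0.4,1.6,0,1]]])

```text
time: 8.32
tcp_pos: [0.5611, -0.0036, 0.0999]
eef_rot: [[-0.001, -0.938, 0.347], [0.0, 0.347, 0.938], [-1.0, 0.001, -0.0]]
ft_force: [1.0, -0.5, -2.0]
finger_gap: 0.0482
```

Run:
```python
from h import *
s=st()
p,d,i=grab("wrist","w7")
```

```text
t 8.32 tcp [ 0.5611 -0.0036  0.0999] yaw z 69.68 F [ 1.  -0.5 -2. ] T [-0.02 -0.02  0.05] gap 0.0482 q [-0.21  0.67  1.72 -0.    0.76 -1.42]
```

View pics/w7.png

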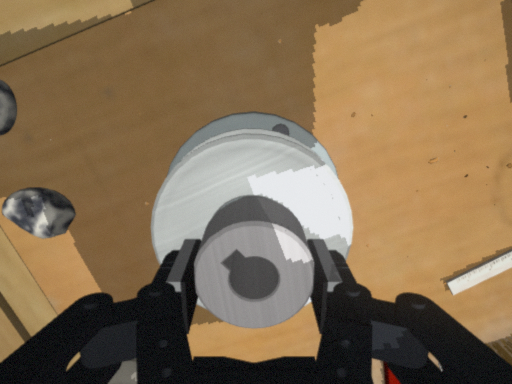

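```bash
cat >> h.py <<'E'
CT=np.array([-.1177,.0771,-.0003]) # cam centre in tool
RT=np.array([[-0.0006,0.0,1],[-.3026,-.9531,0],[.9531,-.3026,0.0006]])
def tcloud(d,K):
    v,u=np.mgrid[:384,:512]
    P=np.stack([(u-K[0,2])/K[0,0]*d,(v-K[1,2])/K[1,1]*d,d],-1)
    return P@RT+CT
E
python3 - <<'E'
from h import *
for f in("w4","w5","w6","w7"):
    z=np.load(f"pics/{f}.npz");K=z["K"];p=cv2.imread(f"pics/{f}.png")
    # check fixed transform
    L=tcloud(z["d"],K)*1000
    # pulley
    if f in("w6","w7"):
        tx0=83 if f=="w6" else 40
        m=(z["d"]>0)&(abs(L[...,0]-tx0)<4)&(np.hypot(L[...,1],L[...,2])<60)
        tx=np.median(L[m][:,0]);q=L[m&(abs(L[...,0]-tx)<2.5)][:,1:]
        q=q[np.hypot(*q.T)<60]
        h=cv2.convexHull(q.astype(np.float32))[:,0]
        h=h[h[:,1].__abs__()<99]
        c=fitc(h[(h[:,0]>0)]/1000,r=.052);r=np.hypot(*(h/1000-c[:2]).T);print(f,"pulley tx",tx,"c",c*1000,len(h),np.round(r*1000,1)[h[:,0]>0][:40:4])
    m=(z["d"]>0)&(abs(L[...,0]-1.2)<3)&(np.hypot(L[...,1],L[...,2])<28)&(p.min(2)>100)
    tx=np.median(L[m][:,0]);q=L[m][:,1:];h=cv2.convexHull(q.astype(np.float32))[:,0]
    print(f,"bush tx",tx,"c",fitc(h/1000,r=.0245)*1000,fitc(h/1000)*1000)
E
```

```text
w4 bush tx 1.4563107188170776 c [ 1.69124814 -0.23352122 24.49999936] [ 1.22015486 -0.19674006 25.00909539]
w5 bush tx 1.5208619919613586 c [ 1.61021492 -0.2477759  24.49999936] [ 1.23322291 -0.24952653 24.95532652]
w6 pulley tx 83.28000444700555 c [ 1.97214012  1.50271994 52.00000107] 57 [52.3 52.  52.1 51.9 51.8 51.9 51.9 51.7 51.9 52. ]
w6 bush tx 1.4869214163462166 c [ 1.44415019 -0.20871088 24.49999936] [ 1.06453037 -0.14860478 25.00070381]
w7 pulley tx 40.60746218197173 c [ 1.55837227 -1.44025238 52.00000107] 66 [52.1 52.  52.1 51.9 51.9 51.9 52.1 51.7 51.8 51.8]
w7 bush tx 1.4896385494737596 c [ 1.50027476 -0.10766266 24.49999936] [ 1.18328145 -0.10930872 24.94530637]
```

Emit:
carry_out(rows=[[[2,0.3,-1.3,0,1],[4,0.3,-1.3,0,1],[6,0.3,-1.3,0,1],[8,0.3,-1.3,0,1],[8,0.3,-1.3,0,1]]])

```text
time: 9.0
tcp_pos: [0.5604, -0.0047, 0.0921]
eef_rot: [[-0.0, -0.938, 0.347], [0.0, 0.347, 0.938], [-1.0, 0.0, -0.0]]
ft_force: [0.8, -0.8, -2.0]
finger_gap: 0.048
```

```bash
cat >> h.py <<'E'
def rel(f,tx0=40):
    p,d,i=grab("wrist",f);K=i[0];L=tcloud(d,K)*1000
    m=(d>0)&(abs(L[...,0]-tx0)<8)&(np.hypot(L[...,1],L[...,2])<60)
    tx=np.median(L[m][:,0]);q=L[m&(abs(L[...,0]-tx)<2.5)][:,1:]
    h=cv2.convexHull(q.astype(np.float32))[:,0];c=fitc(h[(h[:,0]>0)]/1000,r=.052)*1000
    m=(d>0)&(abs(L[...,0]-1.2)<3)&(np.hypot(L[...,1],L[...,2])<28)&(p.min(2)>100)
    b=np.median(L[m][:,0]);q=L[m][:,1:];h=cv2.convexHull(q.astype(np.float32))[:,0]
    e=fitc(h/1000)*1000
    print("pulley tx",tx,c[:2],"bush tx",b,e,"gap",tx-b-30,"off(y,z)",c[:2]-e[:2])
    return p,d,i
E
python3 - <<'E'
from h import *
st(); rel("w8",34)
E
```

```text
t 9.0 tcp [ 0.5604 -0.0047  0.0921] yaw z 69.67 F [ 0.8 -0.8 -2. ] T [-0.01 -0.01  0.  ] gap 0.048 q [-0.21  0.68  1.72  0.    0.74 -1.42]
pulley tx 32.746516267341455 [ 1.34551349 -0.04780224] bush tx 1.4888578859182655 [ 1.02690868 -0.09046464 25.08398551] gap 1.257658381423191 off(y,z) [0.31860481 0.0426624 ]
```

Centred within 0.3 mm, 1.3 mm left. Press down, release, and rise a little.

Emit:
carry_out(rows=[[[1.5,0.3,0,0,1],[2.5,0.3,0,0,1],[2.5,0.3,0,0,1],[1,0.3,0,0,0],[1,0.3,0,0,-1],[1,0.3,0,0,-1],[1,0.3,0,0,-1]]])

```text
time: 9.93
tcp_pos: [0.5603, -0.0047, 0.0912]
eef_rot: [[0.0, -0.938, 0.347], [-0.0, 0.347, 0.938], [-1.0, -0.0, 0.0]]
ft_force: [-0.1, 0.5, -0.4]
finger_gap: 0.0852
```

Run:
```python
from h import *
st(); rel("w9",31)
```

```text
t 9.93 tcp [ 0.5603 -0.0047  0.0912] yaw z 69.67 F [-0.1  0.5 -0.4] T [ 0.01  0.01 -0.03] gap 0.0852 q [-0.21  0.68  1.72  0.    0.73 -1.42]
pulley tx 31.835824493253476 [ 1.27724686 -0.19779463] bush tx 1.0962928712097906 [ 1.05826842 -0.0873124  24.97735   ] gap 0.7395316220436854 off(y,z) [ 0.21897844 -0.11048223]
```

View pics/w9.png

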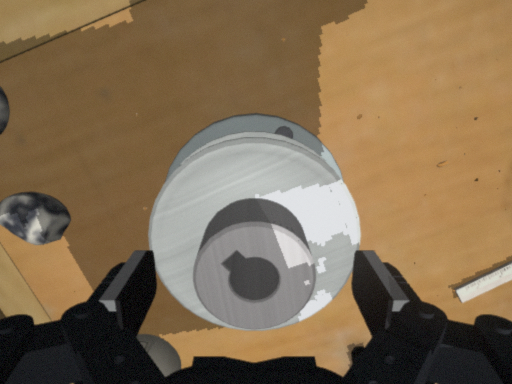

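Emit:
carry_out(rows=[[[-50,0,0,0,-1],[-100,0,0,0,-1],[-109,0,0,0,-1],[-109,0,0,0,-1]]])

```text
time: 10.48
tcp_pos: [0.5602, -0.0046, 0.2007]
eef_rot: [[0.001, -0.938, 0.347], [-0.0, 0.347, 0.938], [-1.0, -0.001, 0.0]]
ft_force: [0.1, -0.1, -0.8]
finger_gap: 0.0853
```

Run:
```python
from h import *
s=st(); p,d,i=grab("wrist","w10");L=tcloud(d,i[0])*1000
def circ(tx0,w,rad,r,c0=(1,0)):
    m=(d>0)&(abs(L[...,0]-tx0)<w)&(np.hypot(L[...,1]-c0[0],L[...,2]-c0[1])<rad)
    tx=np.median(L[m][:,0]);q=L[m&(abs(L[...,0]-tx)<2)][:,1:];h=cv2.convexHull(q.astype(np.float32))[:,0]
    return tx,fitc(h/1000)*1000,len(q)
print("pulley",circ(140.5,5,56,52)); print("bush",circ(110.5,5,30,25))
cv2.imwrite("pics/z4.png",cv2.resize(p[100:290,160:360,::-1],None,fx=3.5,fy=3.1,interpolation=cv2.INTER_CUBIC))
```

```text
t 10.47 tcp [ 0.5602 -0.0046  0.2007] yaw z 69.67 F [ 0.1 -0.1 -0.8] T [-0.    0.02 -0.01] gap 0.0853 q [-0.21  0.51  1.65 -0.    0.97 -1.42]
pulley (np.float64(141.35636370941313), array([ 1.32360917, -0.18951988, 51.80137931]), 8481)
bush (np.float64(110.62579818400152), array([ 1.03396178, -0.24523386, 24.86068546]), 2984)
```

View pics/z4.png

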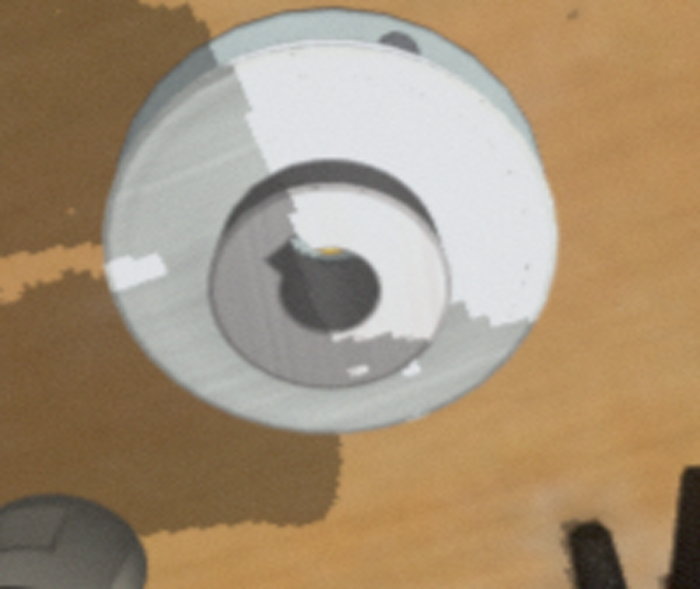

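Emit:
carry_out(rows=[[[-34,29,52,0,-1],[-34,58,104,0,-1],[-34,87,155,0,-1],[-34,118,207,0,-1],[-34,118,207,0,-1],[-34,118,207,0,-1],[-34,118,207,0,-1]]])

```text
time: 11.4
tcp_pos: [0.5216, 0.229, 0.2334]
eef_rot: [[-0.002, -0.937, 0.349], [-0.001, 0.349, 0.937], [-1.0, 0.001, -0.001]]
ft_force: [-0.5, -0.1, -0.9]
finger_gap: 0.0853
```

Run:
```python
from h import *
s=st(); p,d,i=grab("wrist","w11");L=tcloud(d,i[0])*1000
m=(d>0)&(abs(L[...,0]-115)<5)&(np.hypot(L[...,1],L[...,2])<20)
q=L[m];print(np.median(q[:,0]));q=q[abs(q[:,0]-np.median(q[:,0]))<1.5][:,1:];h=cv2.convexHull(q.astype(np.float32))[:,0];print("knob",fitc(h/1000)*1000,fitc(h/1000,r=.015)*1000)
m=(d>0)&(abs(L[...,0]-205)<3)&(np.hypot(L[...,1],L[...,2])<90)
print(cv2.minAreaRect(L[m][:,1:].astype(np.float32)),np.median(L[m][:,0]))
```

```text
t 11.4 tcp [0.5216 0.229  0.2334] yaw z 69.56 F [-0.5 -0.1 -0.9] T [-0.01  0.01 -0.05] gap 0.0853 q [ 0.22  0.48  1.6  -0.    1.06 -1.  ]
113.40426188232698
knob [ 1.14173432  1.52373923 14.48766371] [ 1.07580716  1.7385457  14.99999966]
((0.5802955627441406, 1.5303421020507812), (110.19532775878906, 70.45021057128906), 72.85758209228516) 203.33241831900045
```

View pics/w11.png

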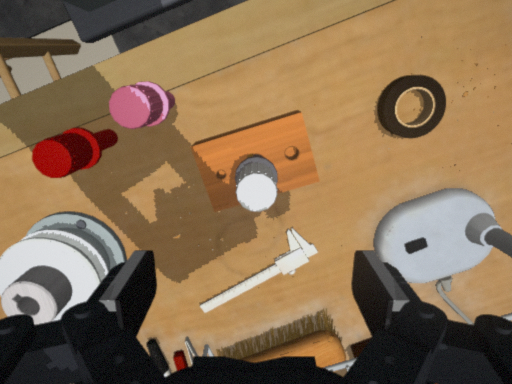

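Emit:
carry_out(grip_force=80, rows=[[[40,1,1.8,0,-1],[80,1,1.8,0,-1],[110,1,1.8,0,-1],[122,1,1.8,0,-1],[122,1,1.8,0,-1],[122,1,1.8,0,1],[122,1,1.8,0,1],[122,1,1.8,0,1],[122,1,1.8,0,1],[122,1,1.8,0,1],[122,1,1.8,0,1]]])

```text
time: 12.82
tcp_pos: [0.5216, 0.2324, 0.1134]
eef_rot: [[0.001, -0.938, 0.347], [-0.0, 0.347, 0.938], [-1.0, -0.001, 0.0]]
ft_force: [-0.7, -1.6, 6.4]
finger_gap: 0.0278
```

Emit:
carry_out(rows=[[[-5,0,0,0,1],[-20,0,0,0,1],[-50,0,0,0,1],[-80,0,0,0,1],[-100,0,0,0,1],[-100,0,0,0,1],[-100,0,0,0,1]]])

```text
time: 13.7
tcp_pos: [0.5204, 0.2324, 0.2118]
eef_rot: [[-0.001, -0.938, 0.347], [-0.0, 0.347, 0.938], [-1.0, 0.001, -0.001]]
ft_force: [0.3, -0.7, -2.2]
finger_gap: 0.028
```

Run:
```python
from h import *
s=st(); p,d,i=grab("wrist","w12");
cv2.imwrite("pics/z5.png",np.clip(1.5*cv2.resize(p[150:384,160:350,::-1],None,fx=3.8,fy=2.5,interpolation=cv2.INTER_CUBIC).astype(float),0,255).astype(np.uint8))
```

```text
t 13.7 tcp [0.5204 0.2324 0.2118] yaw z 69.68 F [ 0.3 -0.7 -2.2] T [-0.01  0.02 -0.03] gap 0.028 q [ 0.22  0.51  1.62  0.    1.02 -0.99]
```

View pics/z5.png

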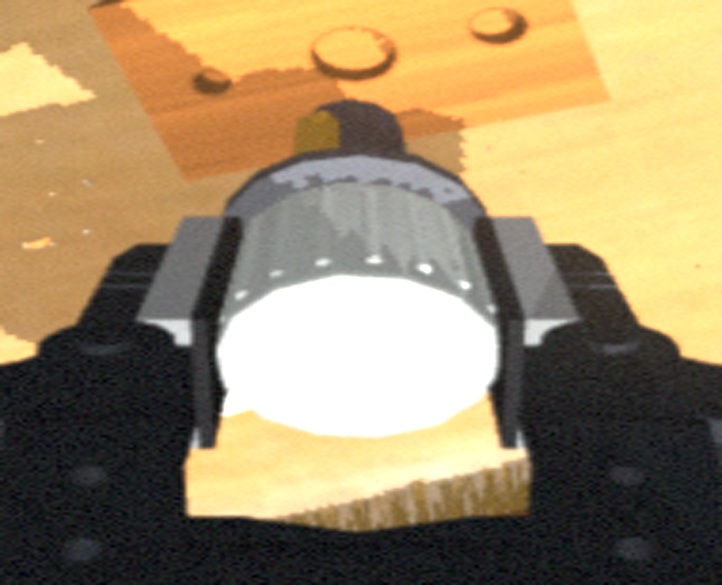

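Run:
```python
from h import *
z=np.load("pics/w12.npz");K=z["K"];d=z["d"];p=cv2.imread("pics/w12.png");L=tcloud(d,K)*1000
m=(d>0)&(L[...,0]<0)&(L[...,0]>-25)&(np.hypot(L[...,1],L[...,2])<17)&(p.min(2)>150)
tx=np.median(L[m][:,0]);q=L[m];q=q[abs(q[:,0]-tx)<1.5];A=np.c_[q[:,1:],np.ones(len(q))];print("top plane",np.linalg.lstsq(A,q[:,0],rcond=None)[0])
h=cv2.convexHull(q[:,1:].astype(np.float32))[:,0];c=fitc(h/1000)*1000;print("knob top tx",tx,c)
def pj(X):
    w=K@(RT@(np.array(X)/1000-CT));return w[:2]/w[2]
c=c[:2]
# shaft & key silhouettes at tip-20.. 
for t in (70,80,88,108):
    a=np.linspace(0,2*np.pi,73);U=np.array([pj([tx+t,c[0]+9*np.sin(x),c[1]+9*np.cos(x)]) for x in a]);print(t,"shaft u",U[:,0].min().round(1),U[:,0].max().round(1),"v",U[:,1].min().round(1),U[:,1].max().round(1))
for th in range(100,151,5):
    a=np.radians(th);o=np.array([np.sin(a),np.cos(a)]);n=np.array([o[1],-o[0]])
    print(th,[np.round(pj(np.r_[tx+t,c+o*12.5+s*3*n]),1).tolist() for t in(88,75) for s in(-1,1)])
f=p[...,::-1].astype(int)
for v in (192,194,196,198,200,203,206,209): print(v,[ (x[0],x[0]-x[2]) for x in f[v,232:270].tolist()])
```

```text
top plane [-1.37236541e-03  1.20300374e-02 -6.64975624e+00]
knob top tx -6.6409860352151515 [-0.23940945 -0.14145703 14.36554835]
70 shaft u 238.2 269.4 v 206.9 235.6
80 shaft u 239.0 268.6 v 201.0 228.6
88 shaft u 239.5 268.1 v 196.6 223.4
108 shaft u 240.6 266.9 v 187.0 211.8
100 [[255.1, 190.8], [245.5, 192.4], [255.2, 197.7], [245.0, 199.3]]
105 [[253.2, 190.7], [243.9, 193.1], [253.2, 197.6], [243.3, 200.1]]
110 [[251.4, 190.8], [242.3, 194.0], [251.3, 197.7], [241.6, 201.1]]
115 [[249.6, 191.1], [240.9, 195.0], [249.4, 198.0], [240.1, 202.1]]
120 [[247.9, 191.5], [239.5, 196.1], [247.5, 198.5], [238.7, 203.3]]
125 [[246.2, 192.1], [238.3, 197.4], [245.7, 199.1], [237.3, 204.6]]
130 [[244.5, 192.8], [237.2, 198.7], [243.9, 199.8], [236.2, 206.0]]
135 [[242.9, 193.6], [236.2, 200.1], [242.3, 200.7], [235.1, 207.5]]
140 [[241.4, 194.6], [235.3, 201.6], [240.7, 201.7], [234.2, 209.1]]
145 [[240.1, 195.7], [234.6, 203.1], [239.2, 202.8], [233.5, 210.7]]
150 [[238.8, 196.9], [234.1, 204.7], [237.8, 204.1], [232.9, 212.4]]
192 [(140, 92), (137, 93), (136, 90), (135, 96), (134, 93), (1
[... 2451 characters left out ...]
8), (96, 63), (99, 73), (97, 66), (100, 69), (102, 69), (94, 64), (95, 68), (95, 68), (87, 63), (70, 29), (51, 13), (54, 12), (52, 8), (53, 13), (55, 11), (49, 11), (54, 14), (52, 10), (52, 10), (49, 12), (49, 11), (50, 11), (52, 13), (53, 14), (52, 14), (60, 19), (105, 54), (127, 66), (130, 70), (132, 70)]
209 [(131, 86), (130, 86), (131, 88), (132, 88), (128, 85), (109, 73), (101, 68), (96, 68), (97, 63), (97, 63), (95, 65), (93, 64), (84, 58), (81, 44), (75, 44), (74, 37), (71, 26), (61, 19), (57, 12), (56, 12), (58, 12), (58, 8), (57, 10), (56, 12), (52, 11), (53, 11), (58, 9), (58, 13), (55, 15), (49, 13), (51, 9), (53, 14), (50, 11), (57, 14), (81, 32), (113, 58), (127, 66), (130, 68)]
```

Run:
```python
from h import *
for f,tx in(("w4",1.5),("w5",1.5),("w7",1.5),("w8",1.5),("w9",1.1),("w3",131.5)):
    z=np.load(f"pics/{f}.npz");K=z["K"];p=cv2.imread(f"pics/{f}.png")
    vv,uu=np.mgrid[:384,:512]
    r=np.stack([(uu-K[0,2])/K[0,0],(vv-K[1,2])/K[1,1],np.ones(uu.shape)],-1)@RT
    X=CT*1000+r*((tx-CT[0]*1000)/r[...,0])[...,None]
    Y,Z=X[...,1],X[...,2]
    g=p.astype(float).mean(2)
    if f=="w3": c0=(-1.0-0,11)
    else: c0=(1.1,-.2)
    # dewarp on top plane
    gy,gz=np.meshgrid(np.arange(-20,20,.1)+c0[0],np.arange(-20,20,.1)+c0[1],indexing="ij")
    pts=np.stack([np.full(gy.shape,tx),gy,gz],-1)/1000-CT
    w=pts@RT.T@K.T;uv=(w[...,:2]/w[...,2:]).astype(np.float32)
    img=cv2.remap(p,uv[...,0],uv[...,1],cv2.INTER_CUBIC)
    gg=img.astype(int).mean(2);sat=img.max(2).astype(int)-img.min(2)
    m=((gg<128)|(sat>40)).astype(np.uint8)
    n,l,s,_=cv2.connectedComponentsWithStats(m);k=l[200,200];
    m=(l==k)
    yy,xx=np.nonzero(m)
    cy,cx=np.median(yy),np.median(xx)
    # circle fit by points: use contour
    cn=max(cv2.findContours(m.astype(np.uint8),cv2.RETR_EXTERNAL,cv2.CHAIN_APPROX_NONE)[0],key=len)[:,0]*.1
    from scipy.optimize import least_squares
    c=least_squares(lambda q:np.hypot(*(cn-q).T)-10,[20,20],loss="soft_l1",f_scale=.2).x
    rr=np.hypot(xx*.1-c[0],yy*.1-c[1]);sel=(rr>11.3)&(rr<13.5)
    print(f,"area",m.sum()*.01,"c",c,"slot angle", np.degrees(np.arctan2((yy*.1-c[1])[sel].mean(),(xx*.1-c[0])[sel].mean())),sel.sum())
    cv2.imwrite(f"pics/d_{f}.png",cv2.resize(np.hstack([img[::-1],np.repeat((m*255).astype(np.uint8)[::-1,:,None],3,2)]),None,fx=1,fy=1))
```

```text
w4 area 353.05 c [19.81227622 20.54612236] slot angle 134.87793240200375 1932
w5 area 366.43 c [19.7687503  20.41248032] slot angle 134.30491603648002 1969
w7 area 394.78000000000003 c [19.4837684  20.43220197] slot angle 133.57585711762002 2073
w8 area 394.41 c [19.4929108  20.41841372] slot angle 133.47993344616484 2079
w9 area 402.89 c [19.5390971  20.36183855] slot angle 134.4910466296276 2312
w3 area 366.62 c [19.21074792 21.22864728] slot angle 133.48789071835088 1943
```

View pics/d_w9.png

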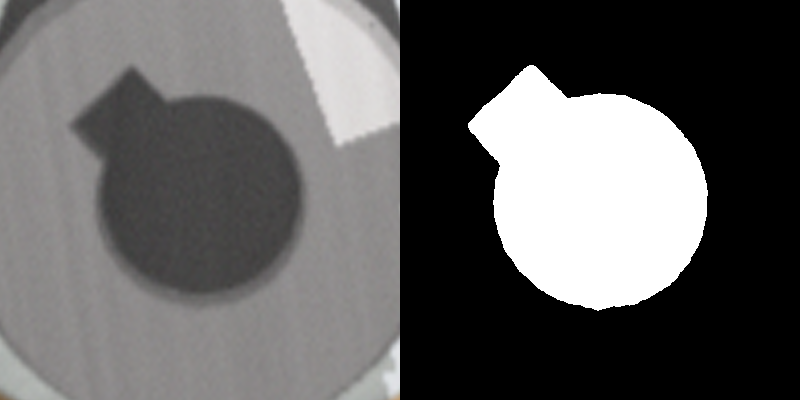

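Emit:
carry_out(rows=[[[0,-20,-35,-3,1],[0,-40,-70,-6,1],[0,-60,-105,-10,1],[0,-80,-140,-14,1],[0,-100,-175,-14,1],[0,-118,-209,-14,1],[0,-118,-209,-14,1],[0,-118,-209,-14,1],[0,-118,-209,-14,1]]])

```text
time: 14.88
tcp_pos: [0.5586, -0.0033, 0.2118]
eef_rot: [[-0.002, -0.994, 0.109], [0.001, 0.109, 0.994], [-1.0, 0.002, 0.0]]
ft_force: [0.2, -0.8, -2.3]
finger_gap: 0.0285
```

Run:
```python
from h import *
s=st(); p,d,i=grab("wrist","w13");grab("side","s13")
K=i[0];L=tcloud(d,K)*1000
tx0=(s["tcp_pos"][2]-.06)*1000
m=(d>0)&(abs(L[...,0]-tx0)<4)&(np.hypot(L[...,1],L[...,2])<58)
q=L[m];tx=np.median(q[:,0]);q=q[abs(q[:,0]-tx)<2.5][:,1:];h=cv2.convexHull(q.astype(np.float32))[:,0]
c=fitc(h[h[:,0]>5]/1000,r=.052)*1000;print("pulley",tx,tx0,c)
m=(d>0)&(abs(L[...,0]-tx0+30)<4)&(np.hypot(L[...,1]-1,L[...,2])<29)
q=L[m];tx=np.median(q[:,0]);q=q[abs(q[:,0]-tx)<2][:,1:];h=cv2.convexHull(q.astype(np.float32))[:,0]
print("bush",tx,fitc(h[h[:,0]>3]/1000,r=.025)*1000)
```

```text
t 14.88 tcp [ 0.5586 -0.0033  0.2118] yaw z 83.75 F [ 0.2 -0.8 -2.3] T [ 0.03  0.01 -0.03] gap 0.0285 q [-0.21  0.5   1.65  0.    1.   -1.67]
pulley 152.53393448973844 151.75830448877187 [-1.11322496 -0.9660414  52.00000107]
bush 121.78141987361904 [-1.24494941 -1.15419064 25.00000037]
```

View pics/w13.png

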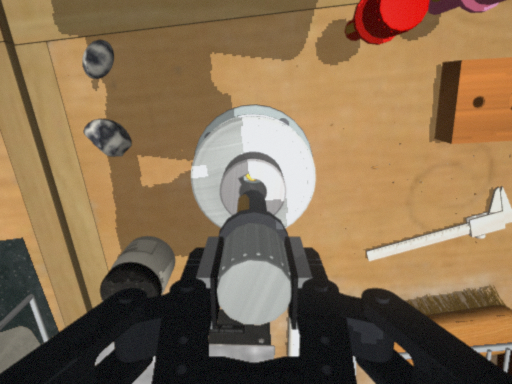

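Emit:
carry_out(rows=[[[7,-1,-1,0,1],[14,-1,-1,0,1],[14,-1,-1,0,1],[14,-1,-1,0,1]]])

```text
time: 15.48
tcp_pos: [0.5601, -0.0056, 0.1982]
eef_rot: [[-0.0, -0.994, 0.11], [0.0, 0.11, 0.994], [-1.0, 0.0, 0.0]]
ft_force: [1.0, 0.4, -1.6]
finger_gap: 0.028
```

```bash
cat >> h.py <<'E'
def rel2(f):
    s=st(); p,d,i=grab("wrist",f)
    K=i[0];L=tcloud(d,K)*1000
    tx0=(s["tcp_pos"][2]-.06)*1000
    m=(d>0)&(abs(L[...,0]-tx0)<4)&(np.hypot(L[...,1],L[...,2])<58)
    q=L[m];tx=np.median(q[:,0]);q=q[abs(q[:,0]-tx)<2.5][:,1:];h=cv2.convexHull(q.astype(np.float32))[:,0]
    print("pulley",tx,tx0,fitc(h[h[:,0]>5]/1000,r=.052)*1000)
    m=(d>0)&(abs(L[...,0]-tx0+30)<4)&(np.hypot(L[...,1]-1,L[...,2])<29)
    q=L[m];tx=np.median(q[:,0]);q=q[abs(q[:,0]-tx)<2][:,1:];h=cv2.convexHull(q.astype(np.float32))[:,0]
    if len(h)>10: print("bush",tx,fitc(h[h[:,0]>3]/1000,r=.025)*1000)
    m=(d>0)&(L[...,0]<0)&(L[...,0]>-25)&(np.hypot(L[...,1],L[...,2])<17)
    tx=np.percentile(L[m][:,0],10);tx=np.median(L[m&(abs(L[...,0]-tx)<3)][:,0]);q=L[m&(abs(L[...,0]-tx)<1.5)];h=cv2.convexHull(q[:,1:].astype(np.float32))[:,0]
    print("knob",tx,fitc(h/1000)*1000)
    return p
E
python3 - <<'E'
from h import *
p=rel2("w14")
cv2.imwrite("pics/z6.png",np.clip(1.4*cv2.resize(p[100:340,160:350,::-1],None,fx=3.8,fy=2.5,interpolation=cv2.INTER_CUBIC).astype(float),0,255).astype(np.uint8))
E
```

```text
t 15.47 tcp [ 0.5601 -0.0056  0.1982] yaw z 83.67 F [ 1.   0.4 -1.6] T [-0.03  0.03 -0.03] gap 0.028 q [-0.21  0.52  1.65  0.    0.97 -1.67]
pulley 138.9249930427656 138.1652994541056 [ 0.85934983  1.1443108  52.00000107]
bush 108.13689940235324 [ 0.73011929  0.9533672  25.00000037]
knob -12.880792029716273 [ 0.04872522 -0.07775934 16.70715749]
```

View pics/z6.png

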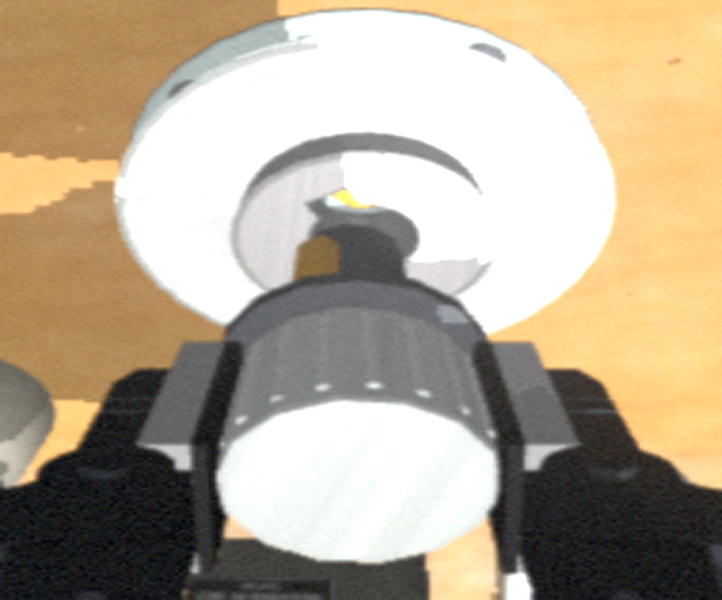

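Emit:
carry_out(rows=[[[1,1,1.1,0,1],[1,1,1.1,0,1],[1,1,1.1,0,1]]])

```text
time: 15.9
tcp_pos: [0.5593, -0.0044, 0.1974]
eef_rot: [[0.0, -0.994, 0.11], [-0.0, 0.11, 0.994], [-1.0, -0.0, -0.0]]
ft_force: [0.4, -0.9, -2.8]
finger_gap: 0.028
```

Run:
```python
from h import *
p=rel2("w15")
```

```text
t 15.9 tcp [ 0.5593 -0.0044  0.1974] yaw z 83.67 F [ 0.4 -0.9 -2.8] T [ 0.01 -0.04 -0.03] gap 0.028 q [-0.21  0.52  1.66  0.    0.97 -1.67]
pulley 138.1466007120917 137.39259466003875 [-6.24454876e-02  1.87037710e-02  5.20000011e+01]
bush 107.36665603407842 [-0.29134915 -0.15027597 25.00000037]
knob -12.95823213443084 [1.12955082e-01 8.80705134e-03 1.68364504e+01]
```

Emit:
carry_out(rows=[[[4,0,0,0,1],[8,0,0,0,1],[12,0,0,0,1],[16,0,0,0,1],[20,0,0,0,1],[23,0,0,0,1],[23,0,0,0,1]]])

```text
time: 16.82
tcp_pos: [0.5592, -0.0043, 0.174]
eef_rot: [[-0.0, -0.994, 0.11], [0.0, 0.11, 0.994], [-1.0, 0.0, 0.0]]
ft_force: [0.1, 0.5, -3.0]
finger_gap: 0.0279
```

Run:
```python
from h import *
p=rel2("w16")
cv2.imwrite("pics/z7.png",np.clip(1.4*cv2.resize(p[100:340,160:350,::-1],None,fx=3.8,fy=2.5,interpolation=cv2.INTER_CUBIC).astype(float),0,255).astype(np.uint8))
```

```text
t 16.82 tcp [ 0.5592 -0.0043  0.174 ] yaw z 83.67 F [ 0.1  0.5 -3. ] T [ 0.2  -0.08 -0.04] gap 0.0279 q [-0.21  0.55  1.68  0.    0.91 -1.67]
pulley 114.71209965684052 113.97648858715596 [-2.20960179e-01  1.04299822e-02  5.20000011e+01]
bush 83.96149992831786 [-0.30647876 -0.28660036 25.00000037]
knob -12.91178102579832 [ 0.03747339 -0.01702421 16.87764059]
```

View pics/z7.png

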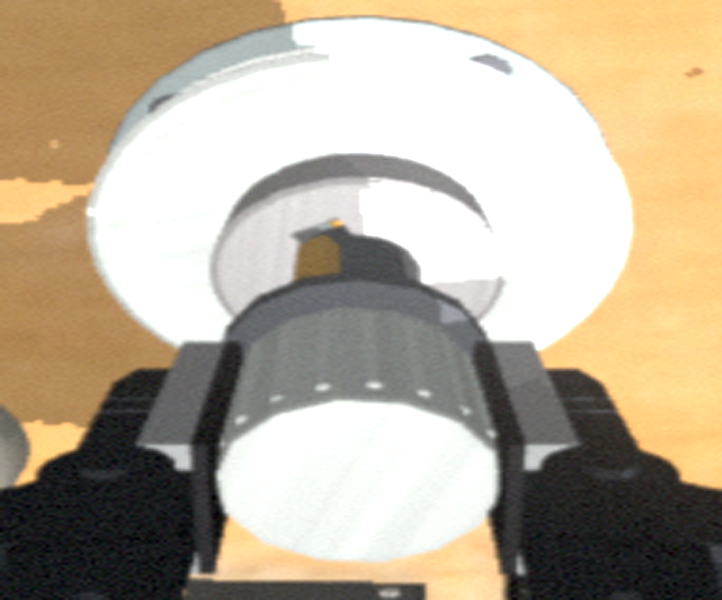

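Emit:
carry_out(rows=[[[2,0,0,0,1],[4,0,0,0,1],[6,0,0,0,1],[7,0,0,0,1],[7,0,0,0,1]]])

```text
time: 17.5
tcp_pos: [0.5591, -0.0044, 0.1671]
eef_rot: [[-0.001, -0.994, 0.11], [-0.0, 0.11, 0.994], [-1.0, 0.001, -0.0]]
ft_force: [-0.8, 0.5, -3.1]
finger_gap: 0.0283
```

Run:
```python
from h import *
p=rel2("w17")
cv2.imwrite("pics/z8.png",np.clip(1.4*cv2.resize(p[100:340,160:350,::-1],None,fx=3.8,fy=2.5,interpolation=cv2.INTER_CUBIC).astype(float),0,255).astype(np.uint8))
```

```text
t 17.5 tcp [ 0.5591 -0.0044  0.1671] yaw z 83.68 F [-0.8  0.5 -3.1] T [ 0.21  0.05 -0.02] gap 0.0283 q [-0.21  0.56  1.68 -0.    0.9  -1.67]
pulley 107.82475444180916 107.09665270779306 [-2.58205685e-01  4.99251273e-02  5.20000011e+01]
bush 77.05994318643783 [-0.34011116 -0.44242781 25.00000037]
knob -12.957024148776044 [ 0.07894612 -0.05967509 16.8111522 ]
```

View pics/z8.png

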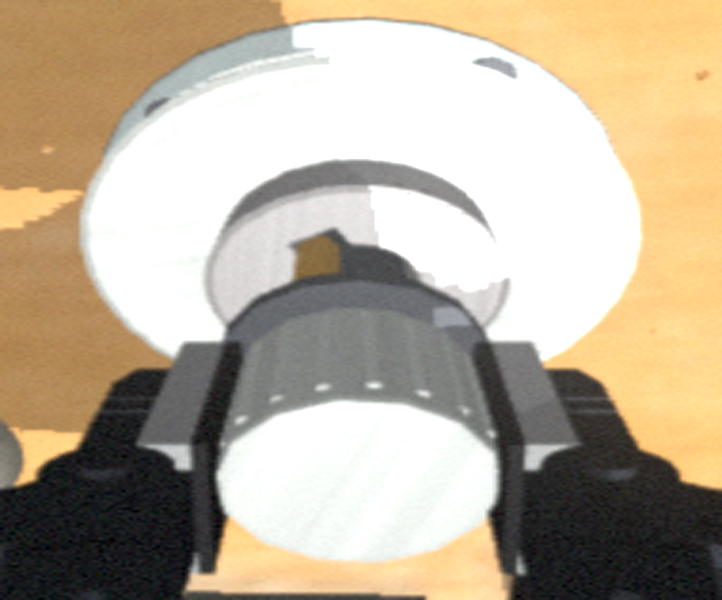

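Emit:
carry_out(rows=[[[3,0,0,0,1],[6,0,0,0,1],[9,0,0,0,1],[12,0,0,0,1],[12,0,0,0,1]]])

```text
time: 18.18
tcp_pos: [0.5591, -0.0045, 0.1549]
eef_rot: [[-0.0, -0.994, 0.11], [-0.0, 0.11, 0.994], [-1.0, 0.0, -0.0]]
ft_force: [-0.4, 0.4, -3.1]
finger_gap: 0.0281
```

Run:
```python
from h import *
p=rel2("w18")
cv2.imwrite("pics/z9.png",np.clip(1.4*cv2.resize(p[100:340,160:350,::-1],None,fx=3.8,fy=2.5,interpolation=cv2.INTER_CUBIC).astype(float),0,255).astype(np.uint8))
```

```text
t 18.18 tcp [ 0.5591 -0.0045  0.1549] yaw z 83.68 F [-0.4  0.4 -3.1] T [ 0.15  0.09 -0.06] gap 0.0281 q [-0.21  0.58  1.69 -0.    0.87 -1.67]
pulley 95.64316795955472 94.94306006061792 [-0.21805995  0.09075945 52.00000107]
bush 64.94024819926506 [-0.31626581 -0.50946507 25.00000037]
knob -12.95643427201556 [-0.05660458  0.01817365 16.85716412]
```

View pics/z9.png

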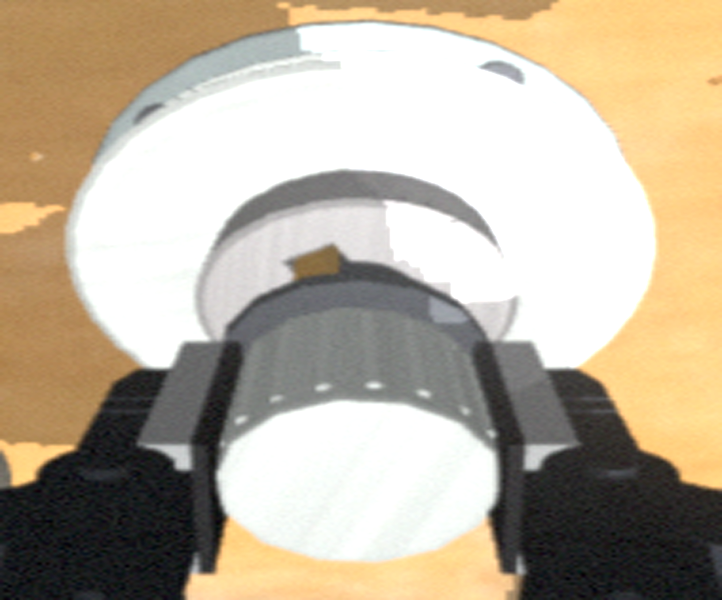

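Emit:
carry_out(rows=[[[4,0,0,0,1],[8,0,0,0,1],[12,0,0,0,1],[16,0,0,0,1],[19,0,0,0,1],[21,0,0,0,1],[23,0,0,0,1],[23,0,0,0,1]]])

```text
time: 19.23
tcp_pos: [0.5594, -0.0044, 0.1327]
eef_rot: [[0.001, -0.994, 0.11], [-0.0, 0.11, 0.994], [-1.0, -0.001, -0.0]]
ft_force: [-2.3, 0.1, 3.4]
finger_gap: 0.0282
```

Run:
```python
from h import *
p=rel2("w19")
```

```text
t 19.23 tcp [ 0.5594 -0.0044  0.1327] yaw z 83.67 F [-2.3  0.1  3.4] T [ 0.16  0.25 -0.02] gap 0.0282 q [-0.21  0.61  1.71 -0.    0.82 -1.67]
pulley 73.38443424775359 72.71301941832704 [ 0.20014974  0.06621879 52.00000107]
bush 42.74391927851418 [ 1.30704182e-02 -4.76235761e-01  2.50000004e+01]
knob -12.92386189418944 [-0.0214714   0.03220987 16.89527596]
```

Emit:
carry_out(rows=[[[1.5,0,0,0,1],[3,0,0,0,1],[4,0,0,0,1],[4.5,0,0,0,1],[5,0,0,0,1],[5,0,0,0,1],[5,0,0,0,1]]])

```text
time: 20.15
tcp_pos: [0.5596, -0.0044, 0.1295]
eef_rot: [[0.002, -0.994, 0.11], [-0.001, 0.11, 0.994], [-1.0, -0.002, -0.0]]
ft_force: [-4.6, 1.7, 17.3]
finger_gap: 0.028
```

Run:
```python
from h import *
p=rel2("w20")
cv2.imwrite("pics/z10.png",np.clip(1.4*cv2.resize(p[100:340,160:350,::-1],None,fx=3.8,fy=2.5,interpolation=cv2.INTER_CUBIC).astype(float),0,255).astype(np.uint8))
grab("side","s20")
q=cv2.imread("pics/s20.png");cv2.imwrite("pics/z11.png",cv2.resize(q[130:250,200:330],None,fx=5,fy=5,interpolation=cv2.INTER_CUBIC))
```

```text
t 20.15 tcp [ 0.5596 -0.0044  0.1295] yaw z 83.69 F [-4.6  1.7 17.3] T [ 0.27  0.82 -0.05] gap 0.028 q [-0.21  0.62  1.71 -0.    0.81 -1.67]
pulley 70.16710813646068 69.5047799990401 [4.19417979e-01 1.60783898e-02 5.20000011e+01]
bush 39.497723120396564 [ 0.24169711 -0.47833604 25.00000037]
knob -12.953450785734496 [ 3.91306436e-02 -6.00426983e-03  1.67701124e+01]
```

View pics/z10.png

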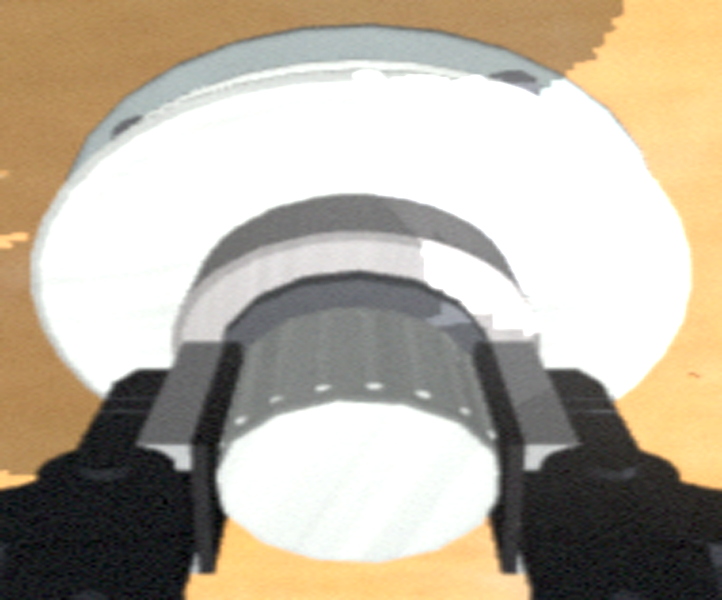

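View pics/z11.png

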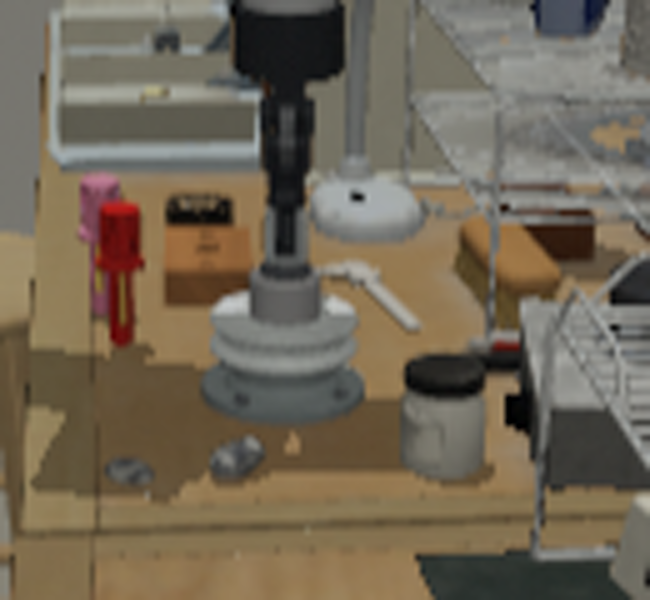

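Emit:
carry_out(rows=[[[0.5,0,0,0,1],[0.5,0,0,0,1],[0.5,0,0,0,1],[0.5,0,0,0,1]]])

```text
time: 20.75
tcp_pos: [0.5596, -0.0044, 0.1295]
eef_rot: [[0.002, -0.994, 0.11], [-0.001, 0.11, 0.994], [-1.0, -0.002, -0.0]]
ft_force: [-4.8, 0.6, 20.4]
finger_gap: 0.0281
```

Run:
```python
from h import *
st(); print(arm.finish_job()); st()
```

```text
t 20.75 tcp [ 0.5596 -0.0044  0.1295] yaw z 83.69 F [-4.8  0.6 20.4] T [ 0.24  1.03 -0.01] gap 0.0281 q [-0.21  0.62  1.71 -0.    0.81 -1.67]
the job is handed in; nothing more can be done
None
the job is handed in; nothing more can be done
```

I seated the bush in the pulley, put the shaft into it with the key in the keyway, and pressed the collar flush. I handed the job in at about 20.75 s with the knob still gripped and held down; no verdict is reported.

- **Bush:** it sits about 0.3 mm off the pulley's centre. Its top measured 30.7 mm above the pulley face instead of 30, a 0.7 mm disagreement. I took that as depth error, since it stayed the same after I pressed the shaft home.
- **Key:** I turned the shaft about 14° before inserting it, and the key went in first time. The wrist camera showed it inside the slot, with no resistance until the plunger.
- **Fully home:** the collar's underside and the bush top agreed to about 0.1 mm. Pushing harder did not move the arm any lower. The arm was pushing down with about 23 N, well over the 9.5 N spring, and there was about 5 N of sideways force.
- **Grip:** the knob was held at 28 mm opening with 80 N set, and it had not slipped in the pictures.
- **Not checked:** I could not read the plunger directly. That it is pressed to about 7 mm follows from the flush collar.
- **Other things on the bench:** I did not touch any of them. The last side picture shows the stones, the black-lidded jar and the pink and red look-alikes still standing. I did not compare every bystander with its starting place.

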